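# Point out the bangle with the open joint and sign it off

### The arm

A 6-joint arm with a two-finger parallel gripper is mounted at the origin on the work surface; the furniture and walls round the work are solid. World frame = base frame: x ahead of the robot, y to its left, z up, the work surface at z = 0. Lengths are in mm, angles in rad, forces in N, time in s.
With the tool pointing down it reaches from about 350 to 975 mm from the base axis. Payload 7.1 kg.
Tool frame: the origin (TCP) lies at the very end of the fingers, on their centre line; the grasp point (between the pads) lies 19 mm behind it; y points along the fingers, x is the direction in which the jaws open and shut, and the axes are right-handed (so a half turn about y gives the same grasp; the last joint's range is limited). The gripper opens to 88 mm and grips with 3 to 60 N. Pads are 20 mm wide; open, the fingers measure 115 mm over their backs; the gripper's body (75 mm by 178 mm) begins 61 mm behind the grasp point.
Start: joints at [-1.289, 0.423, 1.63, -0, 1.089, -0.019], TCP at [185.196, -596.915, 222.675] pointing down, gripper open.
Joint ranges: [-3, 3], [-0.9, 2.11], [0.09, 2.58], [-1.31, 4.45], [0.11, 2.69], [-2.54, 2.54]. Speed limits (rad/s): [2.39, 2.39, 3.01, 3.14, 3.14, 3.14].

### API

Orientations are given as a rotation vector (axis times angle).
In Python, from workcell import ctrl gives the robot as it stands. The module is installed in compiled form; this text tells all that it offers.
- The arm moves only by the tool jog_arm, never from a script. Its argument "steps" is a list of rows, each an object with "turn": the turn, a rotation vector about the world's x, y, z scaled (see below), a list of three; "dp": the shift along the world's x, y, z scaled (see below), a list of three; "claw": the opening, from 0 (shut) to 1 (fully open). In form: [{"turn": [wx, wy, wz], "dp": [x, y, z], "claw": claw}, ...]. A call has 1 to 12 rows; each row is the pose to reach, as a shift and turn from the pose measured when the call began, turning the shorter way round; what a row does not reach only later rows make up. The controller multiplies each number of a shift by 80 mm and each number of a turn by pi rad. A row lasts 1/12 s, in which the tool goes at most 41.7 mm and 7.16 degrees, less where a joint would pass 70% of its speed; a pose out of reach is approached as far as the arm can. A call with a number of a shift or a turn outside -1 to 1 is refused whole. A call with a gripper value outside its range is refused whole. The fingers move at their own pace and stop on an object; the grip force is fixed at half the most. Time passes only in rows, so rows that repeat a pose let the fingers close. It gives the time, the measured TCP pose, the force and the opening at its end, in the units of the state.
- ctrl.get_obs(): the state, without advancing time (a new reading comes with each control period).
- ctrl.get_image(name): name is "scene" or "side" or "wrist"; returns a dict with "img" (400x640x3 uint8, red, green, blue), "range_z" (400x640 float32, mm along the optical axis (not along the pixel's ray), 0 where there is no reading), "fovy" (degrees; the focal length in pixels is half the picture's height over the tangent of half this angle, whatever the lens; pixels are square), "cx", "cy" (the principal point, pixels), "camera_from_world" (4x4, takes a point from world to camera coordinates); the wrist camera has in their place "hand_eye" (4x4, takes a point from camera to tool coordinates, whose origin is the TCP and whose axes are the tool frame's). Camera axes: x right, y down, z forward; pixel columns grow to the right and rows downward; lengths in mm; the calibration is good to about 2 mm. A picture is of the moment at which its call begins: read the wrist's pose just before it.
- ctrl.close_job(): hands the job in, once; it reports no verdict.
The state is a dict: "t": time; "qpos": joint angles; "qvel": joint speeds; "joint_torque": joint torques, N m; "ee_pos": TCP position; "orientation": TCP orientation; "ft_force": force on the tool from outside, world axes, zero at the start; "moment": the same for the moment, N m; "width": finger opening in mm.
Only numpy, scipy, OpenCV 4.12 (cv2) and the standard library are available. Lean on these libraries where they do the work, as an engineer would, in place of code of your own. Each camera call takes 0.05 s, during which the arm holds its last target.

### The job

Four brass bangle blanks lie on the bench for inspection, and in one of them the joint was never closed. Point out the fault: hold the fingertips just above the gap in that bangle (about two or three centimetres over it) for a good two seconds without touching anything, and do not bring them down over any other bangle. Then press the black button on the grey sign-off box fully in to record it, let it come back up and move clear; leave every bangle and tool lying as it is.

Things in the scene. Friction and masses are not known exactly. Their poses are not given: they have to be found in the camera images.
- bangle_open: brass bangle blank lying flat, the only one with a gap: 10 mm round bar bent to a ring, 66 mm outside, 46 mm inside, 10 mm high, with a gap of 15 mm between its rounded ends. Loose, 40 to 85 g. Origin at the ring's centre on the bench; its x axis points from the centre to the middle of the gap (any direction), z up. (The few thin wire loops and metal offcuts on the bench are part of it, not bangles.)
- open_joint (a point): the middle of the gap in the open bangle, 28 mm from the ring's centre, at the height of the bar's top (10 mm above the bench). To point at it, bring the place midway between the fingertips over it, tool roughly downwards
- bangle_a: brass bangle blank lying flat; a closed ring of the same brass bar as the open one, 66 mm outside, 46 mm inside, 10 mm high, no gap anywhere. Origin at the ring's centre on the bench; z up
- bangle_b: brass bangle blank lying flat; a closed ring of the same brass bar as the open one, 66 mm outside, 46 mm inside, 10 mm high, no gap anywhere. Origin at the ring's centre on the bench; z up
- bangle_c: brass bangle blank lying flat; a closed ring of the same brass bar as the open one, 66 mm outside, 46 mm inside, 10 mm high, no gap anywhere. Origin at the ring's centre on the bench; z up
- signoff_box: grey sign-off box fixed to the bench, 70 x 80 mm and 30 mm high, one push button in the middle of its top. Origin at the centre of its underside
- signoff_top (a point): centre of the top face of the round black button, 36 mm in diameter, 52 mm above the bench when up; a dark steel collar of 52 mm diameter round it rises to 42 mm. Press straight down
- signoff (a joint): travel of the button: 0 is up, 0.006 m is fully in. A spring returns it; fully in takes about 5 N
- beeswax: round lump of wax, 44 mm across and 22 mm high, loose, between the bangles; leave alone. Origin at the centre of its underside
- pliers: black-handled pliers lying flat, 128 x 37 x 8 mm, loose; leave alone. Origin at the centre, underside
- tweezers: steel tweezers lying flat, 120 mm long and 8 mm high, loose; leave alone. Origin at the centre, underside
- canister: black lidded canister, 34 mm across and 47 mm high, standing behind the bangles, loose; leave alone. Origin at the centre of its underside. Fixed things also stand along the back and left (a steel block, bottles, a bur stand and a spirit lamp, up to 98 mm high)
Things that resemble listed ones, but are neither listed nor needed, are in the scene too. What is shaped like the signoff_box but orange is not meant. Leave any turquoise look-alike of the bangle_b alone.

How it is judged:
By the outcome, as a careful person would: the job done as asked, in the order asked, and still so for the second after the job is handed in, with the robot touching nothing.
It also fails if it takes over 51 s, if anything falls off the work surface, if the arm or the gripper's body presses on something with over 40 N, if the wrist force passes 120 N, or if a joint passes its speed limit or range.

## Working session

There is one attempt and no reset: what is moved stays moved. The work goes in short steps, Python scripts to look and compute and a tool call to move; the robot and the scene stay as the last step left them, time stands still between calls to the robot, and variables do not carry over. Pictures are saved under pics/ and viewed, and the job is handed in when it is done.

Besides the shell and the picture viewer there is one more tool, called as a command line: name --argument value ..., lists and objects as JSON in quotes. jog_arm: Moves the arm, as the interface text tells. Its arguments: {"type":"object","properties":{"steps":{"type":"array","items":{"type":"object","properties":{"turn":{"type":"array","items":{"type":"number"}},"dp":{"type":"array","items":{"type":"number"}},"claw":{"type":"number"}}}}},"required":["steps"]}

```bash
mkdir -p pics; cat > h.py <<'E'
import numpy as np,cv2
from workcell import ctrl
def grab(n):
    o=ctrl.get_obs(); d=ctrl.get_image(n); 
    np.savez(f'{n}.npz',pos=o['ee_pos'],ori=o['orientation'],**{k:np.array(v) for k,v in d.items()})
    return d
E
python3 - <<'E'
from h import *
o=ctrl.get_obs();print(o)
for n in ['scene','side','wrist']:
    d=grab(n);cv2.imwrite(f'pics/{n}0.png',d['img'][:,:,::-1]);print(n,d['fovy'],d['cx'],d['cy'],d.get('camera_from_world'),d.get('hand_eye'))
E
```

```text
{'t': 0.0, 'qpos': array([-1.28899594e+00,  4.23852035e-01,  1.63066825e+00, -8.57653861e-06,
        1.08860344e+00, -1.90104387e-02]), 'qvel': array([ 4.64537921e-04, -5.08971908e-04, -1.52255639e-03,  4.82733953e-04,
        2.85979352e-06, -5.69330700e-04]), 'joint_torque': array([-9.14114139e-05, -5.44631588e+01, -2.73662406e+01,  6.44624582e-02,
        2.27647321e-02, -1.56704932e-04]), 'ee_pos': array([ 185.047701  , -596.40330933,  221.90325706]), 'orientation': array([-1.33566842,  0.98568093, -0.98365611]), 'ft_force': array([0.71896038, 0.199209  , 0.76510247]), 'moment': array([-0.01094798,  0.02268083,  0.01321309]), 'width': 88.25708794053438}
scene 52.10016654022855 320.5771772157945 201.85969273210617 [[-5.27656609e-01 -8.49371324e-01  1.21184366e-02  3.06266593e+02]
 [-5.12206853e-01  3.06753656e-01 -8.02213397e-01  2.87546544e+02]
 [ 6.77659681e-01 -4.29500347e-01 -5.96914407e-01  5.39888930e+02]
 [ 0.00000000e+00  0.00000000e+00  0.00000000e+00  1.00000000e+00]] None
side 47.279745779341624 319.84046979343486 196.98884325034348 [[ 9.74561321e-01  2.24117122e-01  1.32171785e-03 -5.36239488e+02]
 [ 1.72975415e-01 -7.48398230e-01 -6.40296490e-01  1.09984266e+01]
 [-1.42512235e-01  6.24236818e-01 -7.68126720e-01  1.13233659e+03]
 [ 0.00000000e+00  0.00000000e+00  0.00000000e+00  1.00000000e+00]] None
wrist 70.58327715070193 318.7249196359821 205.41468653476488 None [[ 9.99999548e-01 -2.23180394e-04  9.23740063e-04 -3.11374519e-01]
 [-9.49931037e-04 -2.62505447e-01  9.64930043e-01 -1.62308121e+02]
 [ 2.71333307e-05 -9.64930485e-01 -2.62505540e-01  7.17827435e+01]
 [ 0.00000000e+00  0.00000000e+00  0.00000000e+00  1.00000000e+00]]
```

View pics/scene0.png

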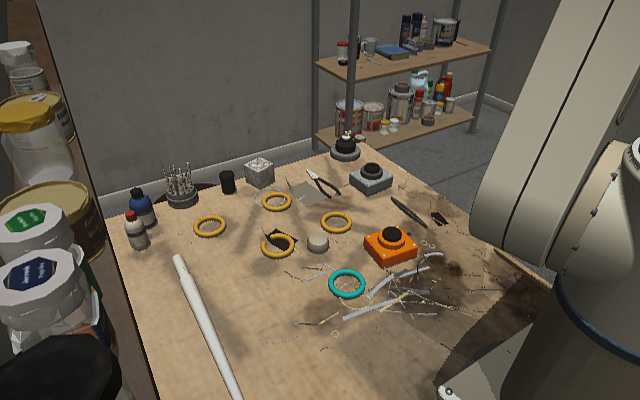

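View pics/side0.png

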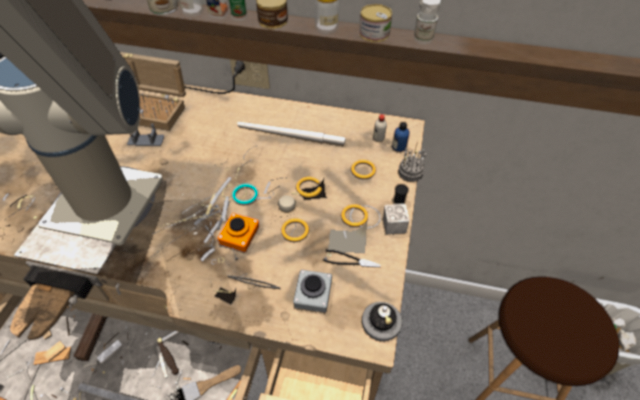

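View pics/wrist0.png

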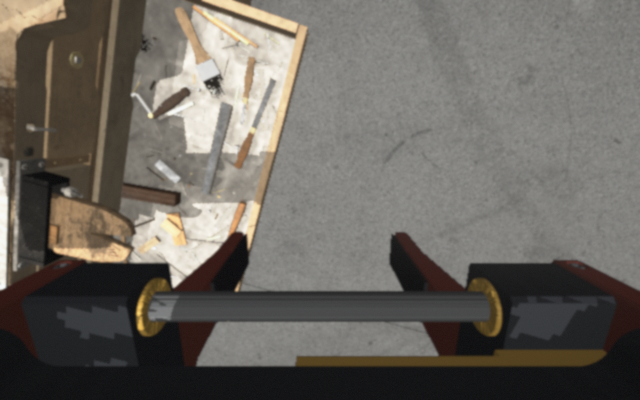

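The scene view shows four brass rings, at about (209,226), (276,202), (278,246) and (336,223). The turquoise ring at (347,283) and the orange box are the look-alikes, and the grey box is at (371,177). I'll enlarge the rings to find the gap.

```bash
cat >> h.py <<'E'
def load(n): return dict(np.load(f'{n}.npz',allow_pickle=True))
def K(d):
    f=200/np.tan(np.radians(float(d['fovy']))/2); return f,float(d['cx']),float(d['cy'])
def cast(d,uv,z,T=None):
    f,cx,cy=K(d); Tw=np.linalg.inv(d['camera_from_world']) if T is None else T
    r=Tw[:3,:3]@np.array([(uv[0]-cx)/f,(uv[1]-cy)/f,1]); o=Tw[:3,3]
    return o+r*(z-o[2])/r[2]
def cloud(d,T=None):
    f,cx,cy=K(d); Tw=np.linalg.inv(d['camera_from_world']) if T is None else T
    v,u=np.mgrid[0:400,0:640]; Z=d['range_z']
    P=np.stack([(u-cx)/f*Z,(v-cy)/f*Z,Z],-1); return P@Tw[:3,:3].T+Tw[:3,3]
E
python3 - <<'E'
from h import *
d=load('scene');e=load('side')
a=cv2.resize(d['img'][180:275,180:380][:,:,::-1],None,fx=4,fy=4,interpolation=2)
cv2.imwrite('pics/c1.png',a[:, :800])
b=cv2.resize(e['img'][145:255,260:400][:,:,::-1],None,fx=5,fy=5,interpolation=2)
cv2.imwrite('pics/c2.png',b)
for n,dd in (('scene',d),('side',e)):
    hsv=cv2.cvtColor(dd['img'],cv2.COLOR_RGB2HSV)
    m=cv2.inRange(hsv,(15,150,90),(30,255,255))
    if n=='scene': m[:180]=0; m[:,:180]=0
    k,l,s,c=cv2.connectedComponentsWithStats(m)
    P=cloud(dd)
    for i in range(1,k):
        if s[i,4]>60:
            q=P[l==i]; q=q[np.isfinite(q).all(1)]
            x,y,w,h=s[i,:4]
            print(n,s[i],'plane',cast(dd,(x+w/2-.5,y+h/2-.5),5).round(1),'depth',np.median(q,0).round(1),q.min(0).round(),q.max(0).round())
E
```

```text
scene [262 192  29  19 235] plane [614.7  95.8   5. ] depth [609.2  98.4   9.6] [579.  67.   3.] [641. 128.  13.]
scene [321 211  31  22 287] plane [485.7  20.9   5. ] depth [479.4  24.3  10. ] [451.  -7.   3.] [515.  55.  13.]
scene [193 215  33  22 297] plane [609.6 252.2   5. ] depth [601.7 254.3   9.8] [-57. 221.   4.] [637. 404. 549.]
scene [367 228  50  30 508] plane [375. -37.   5.] depth [346.6  -4.2  29.3] [-57. -60.  26.] [396. 404. 549.]
scene [261 233  34  25 311] plane [484.4 158.5   5. ] depth [476.1 156.8   9.8] [-57. 128.   3.] [514. 404. 549.]
side [351 160  25  19 186] plane [609.  249.2   5. ] depth [610.1 243.2   7.9] [ 578. -578.   -5.] [682. 281. 878.]
side [296 177  26  21 230] plane [484.8 156.3   5. ] depth [486.1 146.4   7.4] [ 454. -578.   -4.] [682. 187. 878.]
side [341 205  27  21 216] plane [613.   94.2   5. ] depth [613.3  89.3   8.1] [582.  62.  -2.] [645. 125.  13.]
side [219 214  39  32 631] plane [355.4  -9.4   5. ] depth [370.  -35.1  28.9] [ 326. -578.   20.] [682.  18. 878.]
side [282 219  27  22 242] plane [485.7  20.7   5. ] depth [485.9  16.9   8.1] [454. -11.  -3.] [516.  50.  13.]
```

View pics/c1.png

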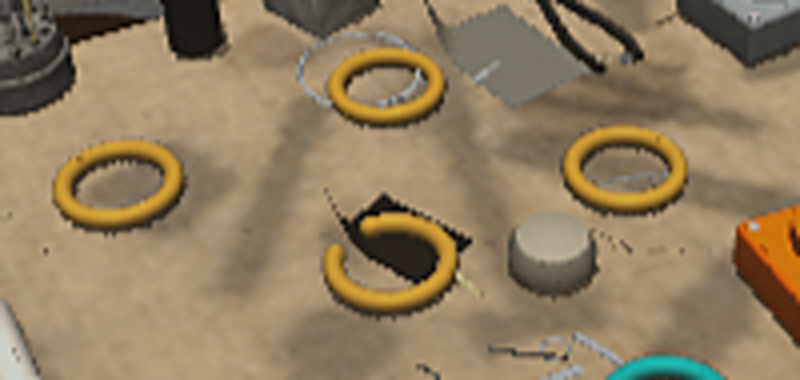

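View pics/c2.png

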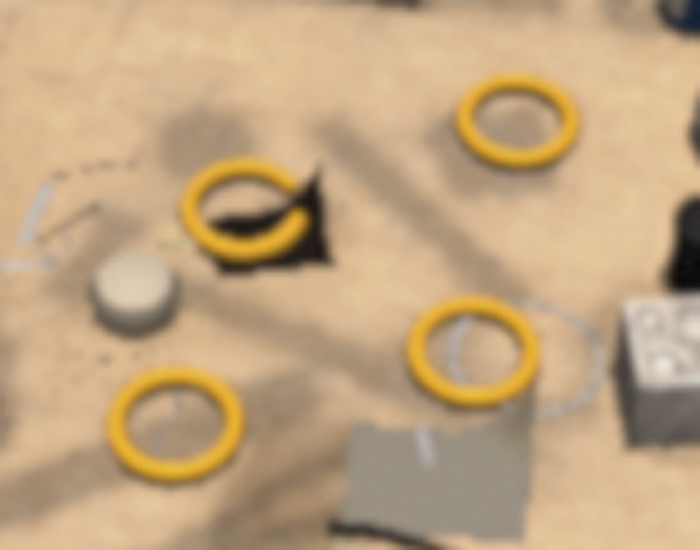

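Both crops show the gap only in the ring at scene (278,246) / side (309,187). Its ends are near crop pixels (335,250) and (370,222), and the other three rings are unbroken. Next I'll measure the gap direction, the button and the heights of things along the path.

```bash
python3 - <<'E'
from h import *
from scipy.optimize import least_squares
for n,roi in (('scene',(225,265,255,300)),('side',(170,202,290,327))):
    d=load(n); hsv=cv2.cvtColor(d['img'],cv2.COLOR_RGB2HSV)
    m=cv2.inRange(hsv,(13,120,70),(32,255,255)); r=roi
    vs,us=np.nonzero(m); k=(vs>=r[0])&(vs<r[1])&(us>=r[2])&(us<r[3])
    p=np.array([cast(d,(u,v),5)[:2] for u,v in zip(us[k],vs[k])])
    f=least_squares(lambda c:np.hypot(*(p-c).T)-28,[484,157],loss='soft_l1'); c=f.x
    a=np.degrees(np.arctan2(*(p-c).T[::-1]))
    rr=np.hypot(*(p-c).T); a=np.sort(a[(rr>20)&(rr<36)]); 
    g=np.diff(np.r_[a,a[0]+360]); j=g.argmax(); mid=a[j]+g[j]/2
    print(n,c.round(1),'gap',g[j].round(1),'dir',mid.round(1),'pt',(c+28*np.array([np.cos(np.radians(mid)),np.sin(np.radians(mid))])).round(1))
    P=cloud(d); 
    # box: button top points
    q=P.reshape(-1,3); im=d['img'].reshape(-1,3).astype(int)
    s=(q[:,0]>440)&(q[:,0]<720)&(q[:,1]>-220)&(q[:,1]<-30)
    for lo,hi in ((24,34),(39,45),(48,58)):
        t=q[s&(q[:,2]>lo)&(q[:,2]<hi)]; print(lo,len(t),np.median(t,0).round(1) if len(t) else '',np.percentile(t,[2,98],axis=0).round() if len(t) else '')
d=load('scene');a=cv2.resize(d['img'][130:200,320:440][:,:,::-1],None,fx=5,fy=5,interpolation=2)
e=load('side');b=cv2.resize(e['img'][260:330,270:390][:,:,::-1],None,fx=5,fy=5,interpolation=2)
cv2.imwrite('pics/box.png',cv2.vconcat([a[:300],b[:300]]))
E
```

```text
scene [485.2 158.6] gap 32.6 dir 20.5 pt [511.4 168.4]
24 433 [ 549.8 -113.    30.7] [[ 529. -168.   24.]
 [ 709.  -88.   33.]]
39 188 [ 567.  -135.3   42.4] [[ 541. -176.   39.]
 [ 717. -104.   45.]]
48 151 [ 566.2 -130.2   53.1] [[ 549. -166.   49.]
 [ 716. -112.   56.]]
side [484.1 158.9] gap 20.5 dir 24.8 pt [509.5 170.7]
24 758 [ 572.9 -149.2   29.1] [[ 530. -184.   25.]
 [ 711.  -91.   34.]]
39 309 [ 580.8 -145.4   41.1] [[ 541. -176.   39.]
 [ 718. -106.   44.]]
48 275 [ 568.3 -135.6   51.4] [[ 548. -170.   48.]
 [ 719. -115.   56.]]
```

View pics/box.png

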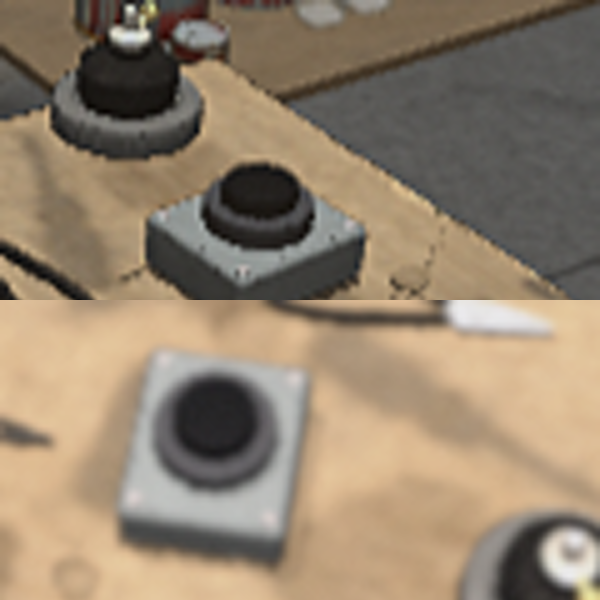

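```bash
python3 - <<'E'
from h import *
from scipy.spatial.transform import Rotation as R
print(R.from_rotvec(ctrl.get_obs()['orientation']).as_matrix().round(3))
print(cast(load('scene'),(371.6,168),52),cast(load('side'),(312.8,283.2),52))
E
```

```text
[[ 0.296 -0.     0.955]
 [-0.955  0.001  0.296]
 [-0.001 -1.     0.   ]]
[ 557.96261635 -123.29913119   52.        ] [ 566.08722836 -133.07868736   52.        ]
```

jog_arm --steps '[{"turn": [0,0,0],"dp": [0.4,0.5,0],"claw": 0},{"turn": [0,0,0],"dp": [0.5,1,0],"claw": 0}]'

```text
t: 0.32
ee_pos: [223.7, -525.4, 221.7]
orientation: [-1.335, 0.986, -0.987]
ft_force: [1.0, 0.0, -0.2]
width: 77.7
```

jog_arm --steps '[{"turn": [0,0,0],"dp": [0.32,0.45,0],"claw": 0},{"turn": [0,0,0],"dp": [0.64,0.91,0],"claw": 0},{"turn": [0,0,0],"dp": [0.64,0.91,0],"claw": 0}]'

```text
t: 0.57
ee_pos: [276.7, -447.5, 221.2]
orientation: [-1.334, 0.986, -0.983]
ft_force: [0.5, -0.5, 0.5]
width: 58.0
```

jog_arm --steps '[{"turn": [0,0,0],"dp": [0.32,0.45,0],"claw": 0},{"turn": [0,0,0],"dp": [0.64,0.91,0],"claw": 0},{"turn": [0,0,0],"dp": [0.64,0.91,0],"claw": 0}]'

```text
t: 0.82
ee_pos: [329.3, -371.2, 220.9]
orientation: [-1.333, 0.985, -0.98]
ft_force: [-0.2, -0.5, -0.3]
width: 37.7
```

jog_arm --steps '[{"turn": [0,0,0],"dp": [0.32,0.45,0],"claw": 0},{"turn": [0,0,0],"dp": [0.64,0.91,0],"claw": 0},{"turn": [0,0,0],"dp": [0.64,0.91,0],"claw": 0}]'

```text
t: 1.07
ee_pos: [382.2, -295.3, 220.9]
orientation: [-1.333, 0.984, -0.978]
ft_force: [0.6, -0.3, -0.4]
width: 18.3
```

jog_arm --steps '[{"turn": [0,0,0],"dp": [0.32,0.45,0],"claw": 0},{"turn": [0,0,0],"dp": [0.64,0.91,0],"claw": 0},{"turn": [0,0,0],"dp": [0.64,0.91,0],"claw": 0}]'

```text
t: 1.32
ee_pos: [435.6, -219.8, 221.0]
orientation: [-1.333, 0.981, -0.976]
ft_force: [0.3, -0.8, 0.2]
width: 0.7
```

jog_arm --steps '[{"turn": [0,0,0],"dp": [0.32,0.45,0],"claw": 0},{"turn": [0,0,0],"dp": [0.64,0.91,0],"claw": 0},{"turn": [0,0,0],"dp": [0.64,0.91,0],"claw": 0},{"turn": [0,0,0],"dp": [0.64,0.91,0],"claw": 0}]'

```text
t: 1.65
ee_pos: [487.9, -146.2, 220.9]
orientation: [-1.334, 0.978, -0.974]
ft_force: [-0.5, 0.2, 0.8]
width: 0.8
```

```bash
cat >> h.py <<'E'
from scipy.spatial.transform import Rotation as R
def wT(d):
    T=np.eye(4);T[:3,:3]=R.from_rotvec(d['ori']).as_matrix();T[:3,3]=d['pos'];return T@d['hand_eye']
E
python3 - <<'E'
from h import *
grab('wrist');d=load('wrist');cv2.imwrite('pics/w1.png',d['img'][:,:,::-1]);print(d['pos'])
P=cloud(d,wT(d)).reshape(-1,3);dk=d['img'].reshape(-1,3).max(1)
for lo,hi in ((27,33),(39,45),(49,56)):
    t=P[(P[:,0]>510)&(P[:,0]<625)&(P[:,1]>-200)&(P[:,1]<-80)&(P[:,2]>lo)&(P[:,2]<hi)]
    print(lo,len(t),t.mean(0).round(1),np.percentile(t,[1,99],axis=0).round(1))
E
```

```text
[ 487.89936556 -146.15963454  220.87658144]
27 2303 [ 565.4 -128.7   30.1] [[ 529.6 -168.6   27.4]
 [ 599.4  -89.7   32.1]]
39 780 [ 564.8 -129.1   42.2] [[ 540.1 -153.8   40. ]
 [ 588.8 -104.7   44.1]]
49 793 [ 564.6 -129.2   52.1] [[ 548.  -145.5   49.7]
 [ 580.8 -113.    54.1]]
```

View pics/w1.png

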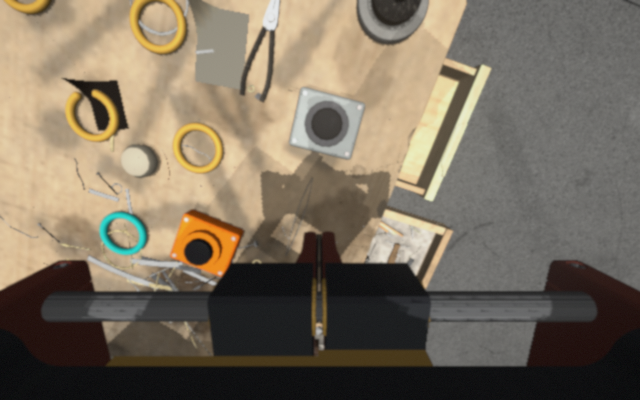

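The wrist view shows the grey box's button at (327,123), which gives (564.7, -129.1). The open ring is at (92,115) with its gap facing up at about (91,92). I'll move toward it at travel height.

jog_arm --steps '[{"turn": [0,0,0],"dp": [0,0.5,0],"claw": 0},{"turn": [0,0,0],"dp": [0,0.99,0],"claw": 0},{"turn": [0,0,0],"dp": [0,0.99,0],"claw": 0}]'

```text
t: 1.95
ee_pos: [485.4, -65.7, 220.4]
orientation: [-1.335, 0.98, -0.972]
ft_force: [-0.4, 0.3, -0.1]
width: 0.5
```

jog_arm --steps '[{"turn": [0,0,0],"dp": [-0.2,0.5,0],"claw": 0},{"turn": [0,0,0],"dp": [-0.4,0.99,0],"claw": 0},{"turn": [0,0,0],"dp": [-0.4,0.99,0],"claw": 0}]'

```text
t: 2.2
ee_pos: [450.2, 14.9, 219.9]
orientation: [-1.337, 0.982, -0.97]
ft_force: [-0.5, -0.1, -0.4]
width: 0.2
```

jog_arm --steps '[{"turn": [0,0,0],"dp": [-0.2,0.5,0],"claw": 0},{"turn": [0,0,0],"dp": [-0.4,0.99,0],"claw": 0},{"turn": [0,0,0],"dp": [-0.4,0.99,0],"claw": 0},{"turn": [0,0,0],"dp": [-0.4,0.99,0],"claw": 0}]'

```text
t: 2.53
ee_pos: [417.6, 93.9, 219.9]
orientation: [-1.338, 0.98, -0.968]
ft_force: [0.2, 0.8, -0.4]
width: 0.9
```

```bash
cat > gap.py <<'E'
from h import *
from scipy.optimize import least_squares
import sys
grab('wrist');d=load('wrist');cv2.imwrite(f'pics/{sys.argv[1]}.png',d['img'][:,:,::-1]);print(d['pos'])
T=wT(d);hsv=cv2.cvtColor(d['img'],cv2.COLOR_RGB2HSV);m=cv2.inRange(hsv,(13,120,60),(32,255,255))
P=cloud(d,T)
vs,us=np.nonzero(m);p=np.array([cast(d,(u,v),5,T)[:2] for u,v in zip(us,vs)])
k=np.hypot(*(p-[484.6,158.7]).T)<45;p=p[k];c=np.array([484.6,158.7])
c=least_squares(lambda c:np.hypot(*(p-c).T)-28,c,loss='soft_l1').x
rr=np.hypot(*(p-c).T);a=np.degrees(np.arctan2(*(p-c).T[::-1]));a=np.sort(a[(rr>20)&(rr<36)])
g=np.diff(np.r_[a,a[0]+360]);j=g.argmax();mid=a[j]+g[j]/2
pt=c+28*np.array([np.cos(np.radians(mid)),np.sin(np.radians(mid))])
print(c.round(1),len(p),'gap',g[j],mid,'pt',pt.round(1), 'rel/80',((np.r_[pt,35]-d['pos'])/80).round(3))
E
python3 gap.py w2
```

```text
[417.57628732  93.88172436 219.90495163]
[484.1 158.7] 1044 gap 34.314255029163924 23.415791130048927 pt [509.8 169.8] rel/80 [ 1.153  0.949 -2.311]
```

View pics/w2.png

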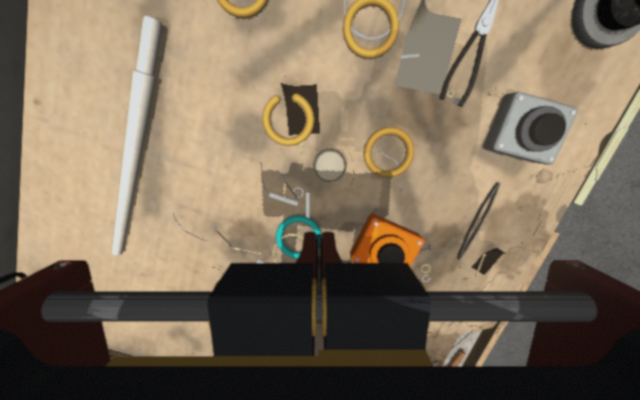

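The wrist view shows the open ring at (288,119), with the gap at about (295,97). That gives (509.8, 169.8), within 2 mm of the other views. I'll go over it and then straight down.

jog_arm --steps '[{"turn": [0,0,0],"dp": [0.4,0.4,0],"claw": 0},{"turn": [0,0,0],"dp": [0.8,0.8,0],"claw": 0},{"turn": [0,0,0],"dp": [0.95,0.95,0],"claw": 0},{"turn": [0,0,0],"dp": [0.95,0.95,0],"claw": 0}]'

```text
t: 2.92
ee_pos: [499.2, 169.4, 220.3]
orientation: [-1.334, 0.979, -0.972]
ft_force: [-0.6, 0.7, 0.4]
width: 0.3
```

jog_arm --steps '[{"turn": [0,0,0],"dp": [0.2,0,-0.3],"claw": 0},{"turn": [0,0,0],"dp": [0.2,0,-0.6],"claw": 0},{"turn": [0,0,0],"dp": [0.2,0,-0.9],"claw": 0},{"turn": [0,0,0],"dp": [0.2,0,-0.9],"claw": 0},{"turn": [0,0,0],"dp": [0.2,0,-0.9],"claw": 0}]'

```text
t: 3.33
ee_pos: [514.7, 166.9, 147.4]
orientation: [-1.336, 0.983, -0.972]
ft_force: [-0.1, -0.3, 0.4]
width: 0.3
```

jog_arm --steps '[{"turn": [0,0,0],"dp": [-0.06,0.04,-0.3],"claw": 0},{"turn": [0,0,0],"dp": [-0.06,0.04,-0.6],"claw": 0},{"turn": [0,0,0],"dp": [-0.06,0.04,-0.85],"claw": 0},{"turn": [0,0,0],"dp": [-0.06,0.04,-0.85],"claw": 0},{"turn": [0,0,0],"dp": [-0.06,0.04,-0.85],"claw": 0},{"turn": [0,0,0],"dp": [-0.06,0.04,-0.85],"claw": 0}]'

```text
t: 3.83
ee_pos: [511.3, 170.0, 81.2]
orientation: [-1.334, 0.982, -0.974]
ft_force: [-0.1, -0.5, 1.4]
width: 0.3
```

```bash
python3 gap.py w3; python3 - <<'E'
from h import *
s=grab('scene');cv2.imwrite('pics/s3.png',cv2.resize(s['img'][150:290,180:380][:,:,::-1],None,fx=4,fy=4,interpolation=2))
print(ctrl.get_obs()['ee_pos'])
E
```

```text
[511.33614293 169.9577396   81.23110469]
[483.1 158.9] 1348 gap 48.63581653943342 166.77385328815933 pt [455.9 165.3] rel/80 [-0.693 -0.058 -0.578]
[511.28397    170.23794597  81.26391363]
```

View pics/w3.png

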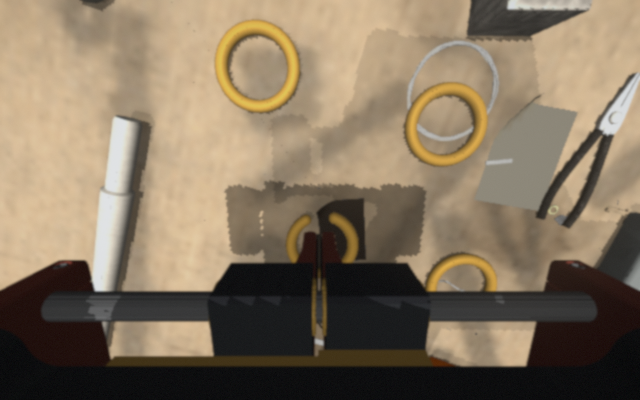

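View pics/s3.png

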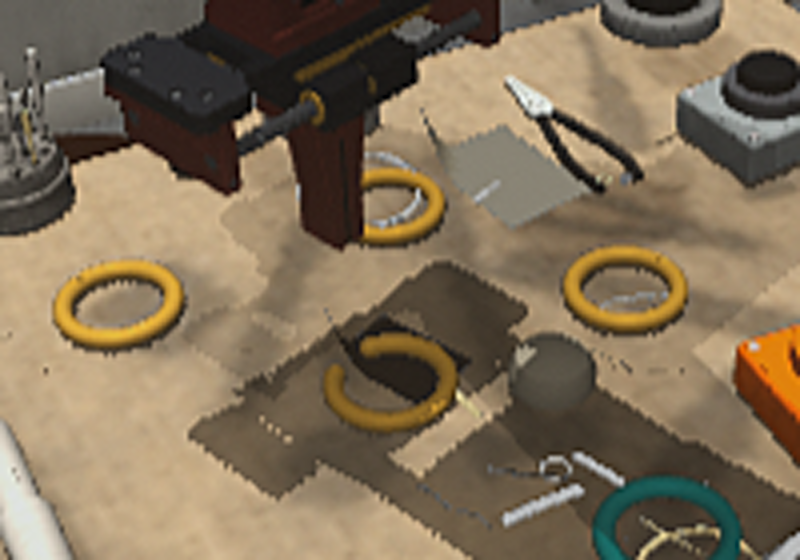

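The tips are directly above the gap: the wrist view has the gap opening at (322,215) behind the fingers at (318,240). The surroundings are clear, so I'll descend to z≈34 and hold.

jog_arm --steps '[{"turn": [0,0,0],"dp": [-0.01,0,-0.15],"claw": 0},{"turn": [0,0,0],"dp": [-0.01,0,-0.3],"claw": 0},{"turn": [0,0,0],"dp": [-0.01,0,-0.45],"claw": 0},{"turn": [0,0,0],"dp": [-0.01,0,-0.58],"claw": 0},{"turn": [0,0,0],"dp": [-0.01,0,-0.58],"claw": 0},{"turn": [0,0,0],"dp": [-0.01,0,-0.58],"claw": 0},{"turn": [0,0,0],"dp": [-0.01,0,-0.58],"claw": 0}]'

```text
t: 4.52
ee_pos: [510.4, 170.2, 34.5]
orientation: [-1.334, 0.981, -0.973]
ft_force: [0.3, 0.0, 0.4]
width: 0.4
```

```bash
python3 - <<'E'
from h import *
s=grab('scene');t=grab('side')
a=cv2.resize(s['img'][200:290,230:330][:,:,::-1],None,fx=5,fy=5,interpolation=2)
b=cv2.resize(t['img'][145:235,260:360][:,:,::-1],None,fx=5,fy=5,interpolation=2)
cv2.imwrite('pics/s4.png',cv2.resize(cv2.hconcat([a,b]),None,fx=.8,fy=.8))
d=load('scene');
def proj(d,p):
    f,cx,cy=K(d);c=(d['camera_from_world']@np.r_[p,1])[:3];return c[:2]/c[2]*f+[cx,cy]
o=ctrl.get_obs();print(o['ee_pos'],o['ft_force'])
for n,o0 in(('scene',(230,200)),('side',(260,145))):
    d=load(n);print(n,(proj(d,o['ee_pos'])-o0)*4,(proj(d,[510,169.8,10])-o0)*4)
E
```

```text
[510.82988115 170.37417826  35.12616128] [-0.41313728  0.1269333  -0.51814666]
scene [140.01683913 110.73037022] [145.3234115  150.25352592]
side [239.08225827 126.69195245] [237.55483293 153.87369418]
```

View pics/s4.png

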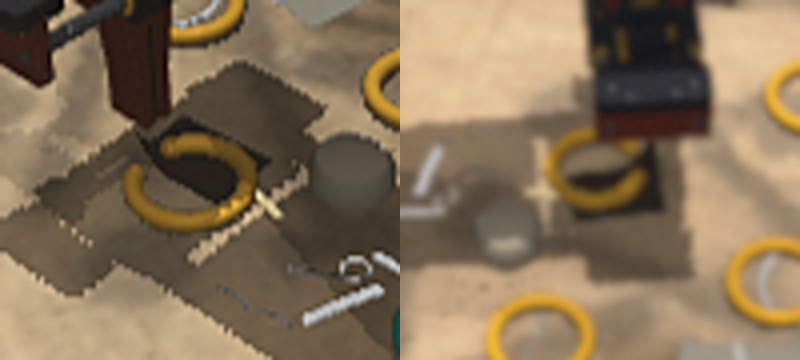

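In both views the projected TCP sits directly over the gap, about 25 mm up, with no contact. I'll hold here.

jog_arm --steps '[{"dp": [0,0,0],"turn": [0,0,0],"claw": 0},{"dp": [0,0,0],"turn": [0,0,0],"claw": 0},{"dp": [0,0,0],"turn": [0,0,0],"claw": 0},{"dp": [0,0,0],"turn": [0,0,0],"claw": 0},{"dp": [0,0,0],"turn": [0,0,0],"claw": 0},{"dp": [0,0,0],"turn": [0,0,0],"claw": 0},{"dp": [0,0,0],"turn": [0,0,0],"claw": 0},{"dp": [0,0,0],"turn": [0,0,0],"claw": 0},{"dp": [0,0,0],"turn": [0,0,0],"claw": 0},{"dp": [0,0,0],"turn": [0,0,0],"claw": 0},{"dp": [0,0,0],"turn": [0,0,0],"claw": 0},{"dp": [0,0,0],"turn": [0,0,0],"claw": 0}]'

```text
t: 5.62
ee_pos: [510.8, 170.3, 35.1]
orientation: [-1.333, 0.981, -0.974]
ft_force: [0.1, 0.1, -0.0]
width: 0.8
```

jog_arm --steps '[{"dp": [0,0,0],"turn": [0,0,0],"claw": 0},{"dp": [0,0,0],"turn": [0,0,0],"claw": 0},{"dp": [0,0,0],"turn": [0,0,0],"claw": 0},{"dp": [0,0,0],"turn": [0,0,0],"claw": 0},{"dp": [0,0,0],"turn": [0,0,0],"claw": 0},{"dp": [0,0,0],"turn": [0,0,0],"claw": 0},{"dp": [0,0,0],"turn": [0,0,0],"claw": 0},{"dp": [0,0,0],"turn": [0,0,0],"claw": 0},{"dp": [0,0,0],"turn": [0,0,0],"claw": 0},{"dp": [0,0,0],"turn": [0,0,0],"claw": 0},{"dp": [0,0,0],"turn": [0,0,0],"claw": 0},{"dp": [0,0,0],"turn": [0,0,0],"claw": 0}]'

```text
t: 6.62
ee_pos: [510.8, 170.4, 35.1]
orientation: [-1.333, 0.981, -0.974]
ft_force: [-0.2, 0.1, 0.1]
width: 0.1
```

jog_arm --steps '[{"dp": [0,0,0],"turn": [0,0,0],"claw": 0},{"dp": [0,0,0],"turn": [0,0,0],"claw": 0},{"dp": [0,0,0],"turn": [0,0,0],"claw": 0},{"dp": [0,0,0],"turn": [0,0,0],"claw": 0},{"dp": [0,0,0],"turn": [0,0,0],"claw": 0},{"dp": [0,0,0],"turn": [0,0,0],"claw": 0},{"dp": [0,0,0],"turn": [0,0,0],"claw": 0},{"dp": [0,0,0],"turn": [0,0,0],"claw": 0},{"dp": [0,0,0],"turn": [0,0,0],"claw": 0},{"dp": [0,0,0],"turn": [0,0,0],"claw": 0},{"dp": [0,0,0],"turn": [0,0,0],"claw": 0},{"dp": [0,0,0],"turn": [0,0,0],"claw": 0}]'

```text
t: 7.62
ee_pos: [510.8, 170.4, 35.1]
orientation: [-1.333, 0.981, -0.974]
ft_force: [0.1, 0.0, 0.9]
width: 0.8
```

jog_arm --steps '[{"dp": [0,0,0.3],"turn": [0,0,0],"claw": 0},{"dp": [0,0,0.65],"turn": [0,0,0],"claw": 0},{"dp": [0,0,1],"turn": [0,0,0],"claw": 0},{"dp": [0,0,1],"turn": [0,0,0],"claw": 0}]'

```text
t: 7.95
ee_pos: [513.8, 171.3, 119.7]
orientation: [-1.327, 0.976, -0.977]
ft_force: [1.0, 0.5, -0.6]
width: 0.3
```

jog_arm --steps '[{"dp": [0,0,0.4],"turn": [0,0,0],"claw": 0},{"dp": [0,-0.2,0.8],"turn": [0,0,0],"claw": 0},{"dp": [0,-0.4,1],"turn": [0,0,0],"claw": 0},{"dp": [0,-0.6,1],"turn": [0,0,0],"claw": 0}]'

```text
t: 8.28
ee_pos: [516.0, 123.4, 203.2]
orientation: [-1.322, 0.971, -0.979]
ft_force: [0.4, 0.7, -0.0]
width: 0.6
```

Now to above the button (564.7, -129.1): dx ≈ 49, dy ≈ -252.

jog_arm --steps '[{"dp": [0.1,-0.45,0],"turn": [0,0,0],"claw": 0},{"dp": [0.2,-0.9,0],"turn": [0,0,0],"claw": 0},{"dp": [0.2,-1,0],"turn": [0,0,0],"claw": 0}]'

```text
t: 8.53
ee_pos: [533.0, 39.9, 203.2]
orientation: [-1.322, 0.971, -0.982]
ft_force: [0.8, 0.4, -0.2]
width: 0.5
```

jog_arm --steps '[{"dp": [0.1,-0.45,0],"turn": [0,0,0],"claw": 0},{"dp": [0.2,-0.9,0],"turn": [0,0,0],"claw": 0},{"dp": [0.2,-1,0],"turn": [0,0,0],"claw": 0}]'

```text
t: 8.78
ee_pos: [549.9, -43.6, 202.8]
orientation: [-1.321, 0.972, -0.985]
ft_force: [0.4, -0.8, 0.8]
width: 0.3
```

jog_arm --steps '[{"dp": [0.1,-0.45,0],"turn": [0,0,0],"claw": 0},{"dp": [0.2,-0.9,0],"turn": [0,0,0],"claw": 0},{"dp": [0.2,-1,0],"turn": [0,0,0],"claw": 0},{"dp": [0.2,-1,0],"turn": [0,0,0],"claw": 0}]'

```text
t: 9.12
ee_pos: [565.7, -125.0, 202.0]
orientation: [-1.32, 0.975, -0.987]
ft_force: [-0.8, 0.3, 0.3]
width: 0.9
```

```bash
python3 - <<'E'
from h import *
o=ctrl.get_obs();print(o['ee_pos'],R.from_rotvec(o['orientation']).as_matrix()[:,1].round(3),((np.array([564.7,-129.1,70])-o['ee_pos'])/80).round(3))
grab('wrist');d=load('wrist');cv2.imwrite('pics/w5.png',d['img'][:,:,::-1])
P=cloud(d,wT(d)).reshape(-1,3)
t=P[(P[:,0]>510)&(P[:,0]<625)&(P[:,1]>-200)&(P[:,1]<-80)&(P[:,2]>49)&(P[:,2]<56)];print(len(t),t.mean(0) if len(t) else '')
E
```

```text
[ 565.68999402 -125.01626682  202.031133  ] [ 0.016  0.009 -1.   ] [-0.012 -0.051 -1.65 ]
730 [ 565.29501028 -128.97856873   52.06716308]
```

View pics/w5.png

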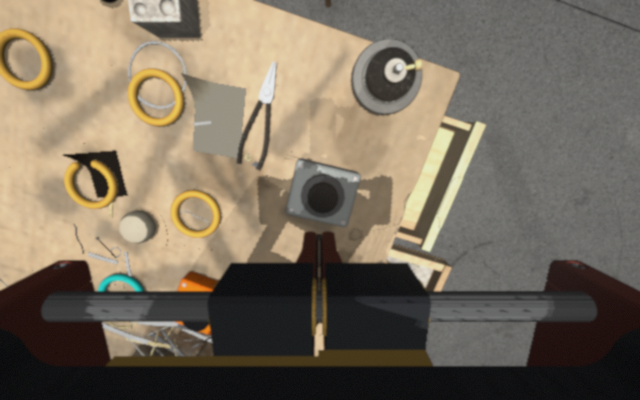

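The wrist view shows the button at (322,196), which gives (565, -129) and agrees with the earlier fix. All the bangles look unchanged. I'll descend onto it.

jog_arm --steps '[{"dp": [-0.01,-0.05,-0.35],"turn": [0,0,0],"claw": 0},{"dp": [-0.01,-0.05,-0.7],"turn": [0,0,0],"claw": 0},{"dp": [-0.01,-0.05,-0.9],"turn": [0,0,0],"claw": 0},{"dp": [-0.01,-0.05,-0.9],"turn": [0,0,0],"claw": 0}]'

```text
t: 9.5
ee_pos: [561.4, -124.8, 126.4]
orientation: [-1.323, 0.98, -0.979]
ft_force: [-0.5, -0.0, 0.4]
width: 0.3
```

jog_arm --steps '[{"dp": [0,0,-0.25],"turn": [0,0,0],"claw": 0},{"dp": [0,0,-0.5],"turn": [0,0,0],"claw": 0},{"dp": [0,0,-0.7],"turn": [0,0,0],"claw": 0},{"dp": [0,0,-0.7],"turn": [0,0,0],"claw": 0},{"dp": [0,0,-0.7],"turn": [0,0,0],"claw": 0}]'

```text
t: 9.92
ee_pos: [561.3, -123.6, 70.7]
orientation: [-1.324, 0.98, -0.977]
ft_force: [0.2, 0.2, 1.0]
width: 0.3
```

Next I'll correct +4 mm in x and -5.5 mm in y, then approach.

jog_arm --steps '[{"dp": [0.05,-0.07,0],"turn": [0,0,0],"claw": 0},{"dp": [0.05,-0.07,-0.05],"turn": [0,0,0],"claw": 0},{"dp": [0.05,-0.07,-0.15],"turn": [0,0,0],"claw": 0},{"dp": [0.05,-0.07,-0.15],"turn": [0,0,0],"claw": 0},{"dp": [0.05,-0.07,-0.15],"turn": [0,0,0],"claw": 0}]'

```text
t: 10.33
ee_pos: [564.9, -129.2, 58.5]
orientation: [-1.324, 0.981, -0.977]
ft_force: [0.5, 0.2, -0.1]
width: 0.6
```

jog_arm --steps '[{"dp": [0,0,-0.04],"turn": [0,0,0],"claw": 0},{"dp": [0,0,-0.08],"turn": [0,0,0],"claw": 0},{"dp": [0,0,-0.08],"turn": [0,0,0],"claw": 0}]'

```text
t: 10.58
ee_pos: [564.8, -129.2, 51.6]
orientation: [-1.324, 0.981, -0.976]
ft_force: [0.0, -0.2, 1.7]
width: 0.8
```

Contact is at about 52 mm, as expected. I'll press in small steps.

jog_arm --steps '[{"dp": [0,0,-0.03],"turn": [0,0,0],"claw": 0},{"dp": [0,0,-0.06],"turn": [0,0,0],"claw": 0},{"dp": [0,0,-0.06],"turn": [0,0,0],"claw": 0}]'

```text
t: 10.83
ee_pos: [564.9, -129.2, 46.7]
orientation: [-1.324, 0.981, -0.977]
ft_force: [0.6, -0.9, 4.2]
width: 0.5
```

jog_arm --steps '[{"dp": [0,0,-0.02],"turn": [0,0,0],"claw": 0},{"dp": [0,0,-0.02],"turn": [0,0,0],"claw": 0},{"dp": [0,0,-0.02],"turn": [0,0,0],"claw": 0}]'

```text
t: 11.08
ee_pos: [565.0, -129.2, 46.2]
orientation: [-1.324, 0.981, -0.977]
ft_force: [-3.5, 0.4, 13.2]
width: 0.3
```

The button has bottomed out: 13 N at z = 46.2. A brief hold, then I'll release slowly and lift.

jog_arm --steps '[{"dp": [0,0,-0.015],"turn": [0,0,0],"claw": 0},{"dp": [0,0,-0.015],"turn": [0,0,0],"claw": 0},{"dp": [0,0,-0.015],"turn": [0,0,0],"claw": 0},{"dp": [0,0,-0.015],"turn": [0,0,0],"claw": 0}]'

```text
t: 11.42
ee_pos: [565.0, -129.2, 46.2]
orientation: [-1.324, 0.981, -0.977]
ft_force: [-4.6, 1.3, 14.7]
width: 0.3
```

jog_arm --steps '[{"dp": [0,0,0.05],"turn": [0,0,0],"claw": 0},{"dp": [0,0,0.1],"turn": [0,0,0],"claw": 0},{"dp": [0,0,0.2],"turn": [0,0,0],"claw": 0},{"dp": [0,0,0.5],"turn": [0,0,0],"claw": 0},{"dp": [0,0,0.8],"turn": [0,0,0],"claw": 0},{"dp": [0,0,1],"turn": [0,0,0],"claw": 0},{"dp": [0,0,1],"turn": [0,0,0],"claw": 0}]'

```text
t: 12.0
ee_pos: [567.2, -129.8, 129.7]
orientation: [-1.322, 0.976, -0.981]
ft_force: [0.7, 0.4, 0.4]
width: 0.7
```

jog_arm --steps '[{"dp": [-0.2,-0.1,0.4],"turn": [0,0,0],"claw": 0},{"dp": [-0.5,-0.3,0.8],"turn": [0,0,0],"claw": 0},{"dp": [-0.9,-0.5,1],"turn": [0,0,0],"claw": 0},{"dp": [-0.9,-0.5,1],"turn": [0,0,0],"claw": 0},{"dp": [-0.9,-0.5,1],"turn": [0,0,0],"claw": 0}]'

```text
t: 12.42
ee_pos: [494.4, -170.4, 210.2]
orientation: [-1.321, 0.976, -0.983]
ft_force: [0.4, 0.1, 0.5]
width: 0.6
```

```bash
python3 - <<'E'
from h import *
grab('wrist');d=load('wrist');cv2.imwrite('pics/w6.png',d['img'][:,:,::-1])
P=cloud(d,wT(d)).reshape(-1,3)
t=P[np.hypot(P[:,0]-565,P[:,1]+129)<12];print(len(t),t.mean(0))
o=ctrl.get_obs();print(o['t'],o['ee_pos'],o['qvel'].round(3),o['ft_force'])
s0=load('scene')
s=grab('scene');cv2.imwrite('pics/s6.png',s['img'][:,:,::-1])
E
```

```text
389 [ 565.12062111 -128.99873148   52.38123308]
12.4667 [ 494.91657286 -169.94492958  209.4131063 ] [ 0.021  0.031 -0.012  0.    -0.     0.   ] [ 0.30686624  0.18574097 -0.25289999]
```

View pics/w6.png

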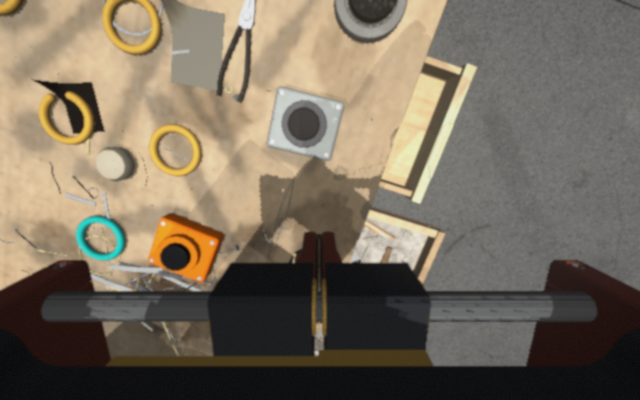

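View pics/s6.png

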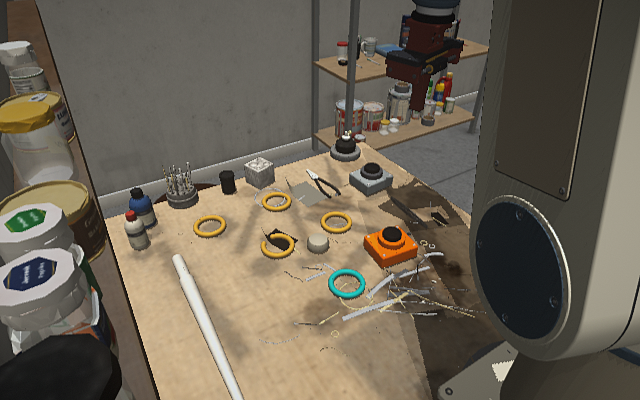

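The button is back up at 52 mm (wrist (304,123)). In the scene view the bangles sit at the same pixels as at the start, and the arm is clear. I'm handing the job in.

```bash
python3 -c "
from workcell import ctrl
print(ctrl.close_job())"
```

```text
the job is handed in; nothing more can be done
None
```

I pointed out the open bangle, pressed the button on the grey sign-off box, and handed the job in at about 12.5 s.

- **Pointing:** The open bangle's centre is at about (484, 159) mm and its gap at (510, 170). I held the closed fingertips at (510.8, 170.4, 35.1), about 25 mm above the bar, for just over 3 s with no contact force.
- **Button:** I pressed at (565, -129) until it bottomed at 46.2 mm, with 13–15 N on the tool. I then released it and moved the arm up and clear.

**Last checks:** The button read 52.4 mm, so it is back up, and the force on the tool was near zero. By eye, the bangles and the other things are where they were at the start.

**Disagreements:**
- **Gap position:** the three views agreed within 2 mm. The side view measured the gap narrower (20° against 33–34°), probably from blur over the dark offcut under it.
- **Gap re-measure:** with the fingers over the ring, the automatic measurement failed because they hid part of it. I checked the position from the pictures instead.
- **Button position:** my first rough estimates differed by about 12 mm between the scene and side views. I used the wrist camera, whose readings agreed within 1 mm.

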